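# Sort the assay containers into their trays

## Task

Clear up after the assay: put both red-capped bottles into the red tray, the blue-capped amber vial into the blue tray and the yellow-lidded specimen jar into the yellow tray. Keep every container upright all the way and set it down, without dropping it, so that it stands flat on the floor of its tray. Leave the green-capped bottle and the clear beaker where they stand.

Things in the scene. Friction and masses are not known exactly. Their poses are not given: they have to be found in the camera images.
- red_bottle_a: white plastic round bottle with a red screw cap, one of two alike (reagent). Body 42 mm in diameter up to 62 mm above its foot, then tapering; cap 30 mm in diameter from 74 to 92 mm; 92 mm tall in all. About 0.1 kg, rigid and stable, no handle. Origin: centre of its underside; z up its axis.
- red_bottle_b: white plastic round bottle with a red screw cap, the other of two alike (reagent). Body 42 mm in diameter up to 62 mm above its foot, then tapering; cap 30 mm in diameter from 74 to 92 mm; 92 mm tall in all. About 0.1 kg, rigid and stable, no handle. Origin: centre of its underside; z up its axis.
- calibrator_vial: amber-brown round vial with a blue screw cap. Body 36 mm in diameter up to 54 mm above its foot, then tapering; cap 28 mm in diameter from 66 to 84 mm; 84 mm tall. About 0.1 kg, rigid. Origin: centre of its underside; z up its axis.
- specimen_jar: pale straw-coloured round jar with a wide yellow lid. Body 48 mm in diameter up to 52 mm above its foot, then narrowing slightly; lid 50 mm in diameter from 64 to 78 mm; 78 mm tall. About 0.1 kg, rigid. Origin: centre of its underside; z up its axis.
- red_tray: red plastic open tray, fixed to the bench, 110 mm along its x, 160 mm along its y, 30 mm high; walls and floor 5 mm thick (inside 100 x 150 mm, floor 5 mm above the bench). Origin: centre of its underside on the bench; z up. Turned somewhat about the vertical.
- blue_tray: blue plastic open tray, fixed to the bench, 110 mm along its x, 160 mm along its y, 30 mm high; walls and floor 5 mm thick (inside 100 x 150 mm, floor 5 mm above the bench). Origin: centre of its underside on the bench; z up. Turned somewhat about the vertical.
- yellow_tray: yellow plastic open tray, fixed to the bench, 110 mm along its x, 160 mm along its y, 30 mm high; walls and floor 5 mm thick (inside 100 x 150 mm, floor 5 mm above the bench). Origin: centre of its underside on the bench; z up. Turned somewhat about the vertical.
- diluent_bottle: white plastic round bottle with a green screw cap, to be left where it stands, among the others. Body 42 mm in diameter up to 62 mm above its foot, then tapering; cap 30 mm in diameter from 74 to 92 mm; 92 mm tall in all. About 0.1 kg, rigid and stable, no handle. Origin: centre of its underside; z up its axis.
- beaker: clear plastic beaker, open and empty, 66 mm in diameter at the foot, 72 mm at the rim, 90 mm tall, with short blue scale marks on two sides; stands at the far side, to be left where it stands. Origin: centre of its underside.
Mind the look-alikes: they are no part of the job. Leave any pink, purple or turquoise look-alike of the red_bottle_a alone.

How it is judged:
At the end, for the whole second after the job is handed in: Each container stands inside its own tray (red bottles red, vial blue, jar yellow), foot within 4 mm of the tray floor, upright within 0.1 rad, at rest, released. Green-capped bottle and beaker upright, within 30 mm of their starts (x of red_bottle_a in the frame of red_tray between -0.05 and 0.05 m and y of red_bottle_a in the frame of red_tray between -0.075 and 0.075 m and z of each of red_bottle_a, red_bottle_b in the frame of red_tray below 0.009 m and angle between each of red_bottle_a, red_bottle_b, calibrator_vial, specimen_jar, diluent_bottle, beaker's own z axis and vertical below 0.1 rad and linear speed of each of red_bottle_a, red_bottle_b, calibrator_vial, specimen_jar below 0.02 m/s and angular speed of each of red_bottle_a, red_bottle_b, calibrator_vial, specimen_jar below 0.2 rad/s and contact force between each of red_bottle_a, red_bottle_b, calibrator_vial, specimen_jar and the fingers below 0.05 N and x of red_bottle_b in the frame of red_tray between -0.05 and 0.05 m and y of red_bottle_b in the frame of red_tray between -0.075 and 0.075 m and x of calibrator_vial in the frame of blue_tray between -0.05 and 0.05 m and y of calibrator_vial in the frame of blue_tray between -0.075 and 0.075 m and z of calibrator_vial in the frame of blue_tray below 0.009 m and x of specimen_jar in the frame of yellow_tray between -0.05 and 0.05 m and y of specimen_jar in the frame of yellow_tray between -0.075 and 0.075 m and z of specimen_jar in the frame of yellow_tray below 0.009 m and distance of each of diluent_bottle, beaker from where it was at the start of the episode below 0.03 m); the robot touches nothing.
It fails at once if a container to be sorted is tipped more than about 40 degrees (angle between any of red_bottle_a, red_bottle_b, calibrator_vial, specimen_jar's own z axis and vertical above 0.7 rad).
It fails at once if a container is dropped into its tray: let go more than 20 mm above the floor of the tray ((x of red_bottle_a in the frame of red_tray between -0.05 and 0.05 m and y of red_bottle_a in the frame of red_tray between -0.075 and 0.075 m and z of red_bottle_a in the frame of red_tray above 0.025 m and contact force between red_bottle_a and the fingers below 0.01 N) or (x of red_bottle_b in the frame of red_tray between -0.05 and 0.05 m and y of red_bottle_b in the frame of red_tray between -0.075 and 0.075 m and z of red_bottle_b in the frame of red_tray above 0.025 m and contact force between red_bottle_b and the fingers below 0.01 N) or (x of calibrator_vial in the frame of blue_tray between -0.05 and 0.05 m and y of calibrator_vial in the frame of blue_tray between -0.075 and 0.075 m and z of calibrator_vial in the frame of blue_tray above 0.025 m and contact force between calibrator_vial and the fingers below 0.01 N) or (x of specimen_jar in the frame of yellow_tray between -0.05 and 0.05 m and y of specimen_jar in the frame of yellow_tray between -0.075 and 0.075 m and z of specimen_jar in the frame of yellow_tray above 0.025 m and contact force between specimen_jar and the fingers below 0.01 N)).
It fails at once if the green-capped bottle is pushed more than 30 mm from its place or knocked over (distance of diluent_bottle from where it was at the start of the episode above 0.03 m or angle between diluent_bottle's own z axis and vertical above 0.4 rad).
It fails at once if the beaker is pushed more than 30 mm from its place or knocked over (distance of beaker from where it was at the start of the episode above 0.03 m or angle between beaker's own z axis and vertical above 0.4 rad).
It also fails if it takes over 104 s, if anything falls off the work surface, if the arm or the gripper's body presses on something with over 40 N, if the wrist force passes 120 N, or if a joint passes its speed limit or range.

## Robot

A 6-joint arm with a two-finger parallel gripper is mounted at the origin on the work surface. World frame = base frame: x ahead of the robot, y to its left, z up, the work surface at z = 0. Lengths are in m, angles in rad, forces in N, time in s.
With the tool pointing down it reaches from about 0.3 to 0.75 m from the base axis. Payload 8.5 kg.
Tool frame: the origin (TCP) lies at the very end of the fingers, on their centre line; the grasp point (between the pads) lies 19 mm behind it; z points along the fingers, y is the line along which they close (so a half turn about z gives the same grasp; the last joint's range is limited). The gripper opens to 88 mm and grips with 3 to 60 N. Pads are 18 mm wide; open, the fingers measure 123 mm over their backs; the gripper's body (75 mm by 187 mm) begins 45 mm behind the grasp point.
Start: joints at [-1.541, 0.381, 1.297, -0, 1.464, -0.215], TCP at [0.133, -0.534, 0.239] pointing down, gripper open.
Joint ranges: [-3.11, 3.11], [-0.89, 2.33], [0.22, 2.48], [-1.42, 4.56], [0.17, 2.85], [-2.88, 2.88]. Speed limits (rad/s): [2.39, 2.39, 3.14, 3.14, 3.14, 3.14].

## Interface

Orientations are given as a unit quaternion [w, x, y, z].
In Python, from station import robot gives the robot as it stands. The module is installed in compiled form; this text tells all that it offers.
- The arm moves only by the tool send_rows, never from a script. Its argument "deltas" is one flat list of numbers, 7 for each row, row after row: the shift along the tool's x, y, z in cm, then the turn, a rotation vector about the tool's x, y, z in rad, then the closure, from 0 (fully open) to 1 (shut). In form: [dx, dy, dz, rx, ry, rz, fingers, dx, dy, dz, rx, ry, rz, fingers, ...]. A call has 1 to 20 rows; each row shifts and turns the commanded pose from where the row before left it, along the tool's axes as they then stand; what a row does not reach is not made up. A row lasts 1/8 s, in which the tool goes at most 62.5 mm and 10.7 degrees, less where a joint would pass 70% of its speed; a pose out of reach is approached as far as the arm can. A call with a gripper value outside its range is refused whole. The fingers move at their own pace and stop on an object; "force" is the grip in N (left out, the last holds). Time passes only in rows, so rows that do not move let the fingers close. It gives the time, the measured TCP pose, the force, the opening and the grip force at its end, in the units of the state.
- robot.get_obs(): the state, without advancing time (a new reading comes with each control period).
- robot.snapshot(name): name is "side" or "top"; returns a dict with "pixels" (480x640x3 uint8, red, green, blue), "mtx" (3x3 intrinsics, pixels), "origin" and "attitude" of the camera in the world. Camera axes: x right, y up, looking along -z (the intrinsics and any distortion apply to the point x, -y, -z); pixel columns grow to the right and rows downward; lengths in m; the calibration is good to about 2 mm. A picture is of the moment at which its call begins. There is no depth.
- robot.finish_job(): hands the job in; it is judged then, once.
The state is a dict: "time_s": time; "joints": joint angles; "joint_vel": joint speeds; "tau": joint torques, N m; "eef_pos": TCP position; "tool_rot": TCP orientation; "ft_force": force on the tool from outside, world axes, zero at the start; "wrist_torque": the same for the moment, N m; "gripper_width": finger opening in m; "grip_force": force on a finger pad.
Only numpy, scipy, OpenCV 4.12 (cv2) and the standard library are available. Lean on these libraries where they do the work, as an engineer would, in place of code of your own. Each camera call takes 0.05 s, during which the arm holds its last target. There are 200 camera calls.

## Working session

There is one attempt and no reset: what is moved stays moved. The work goes in short steps, Python scripts to look and compute and a tool call to move; the robot and the scene stay as the last step left them, time stands still between calls to the robot, and variables do not carry over. Pictures are saved under pics/ and viewed, at most 14 in all, crops included, and the job is handed in when it is done.

Besides the shell and the picture viewer there is one more tool, called after ">>>" in YAML: its name, and indented under it one key for each argument. send_rows: Moves the arm, as the interface text tells. Its arguments: {"type":"object","properties":{"deltas":{"type":"array","items":{"type":"number"}},"force":{"type":"number"}},"required":["deltas"]}

```bash
mkdir -p pics
python3 - <<'E'
from station import robot
import cv2,numpy as np
o=robot.get_obs();print(o)
for n in("top","side"):
    s=robot.snapshot(n);cv2.imwrite(f"pics/{n}0.png",s["pixels"][:,:,::-1]);print(n,s["mtx"],s["origin"],s["attitude"],[k for k in s])
E
```

```text
{'time_s': 0.0, 'joints': array([-1.54129748e+00,  3.81207138e-01,  1.29825387e+00, -2.47752413e-05,
        1.46359390e+00, -2.15306134e-01]), 'joint_vel': array([ 1.32295233e-03, -1.63824873e-04, -1.31642002e-03, -4.67681774e-06,
       -1.92052481e-03, -5.82063735e-04]), 'tau': array([-5.59924720e-04, -4.37928593e+01, -2.24555790e+01,  7.13070855e-02,
        3.53223318e-02, -1.02321210e-04]), 'eef_pos': array([ 0.13328184, -0.53331907,  0.23813411]), 'tool_rot': array([-7.29114743e-04,  9.92517735e-01,  1.22098364e-01,  5.55640991e-05]), 'ft_force': array([ 0.05728377, -0.27806879,  0.6552578 ]), 'wrist_torque': array([-0.02809275,  0.01354085,  0.01947715]), 'grip_force': 0.0, 'gripper_width': 0.08795593716966424}
top [[434.12728802   0.         325.66018803]
 [  0.         434.12728802 231.58196739]
 [  0.           0.           1.        ]] [ 0.49110637 -0.02763079  0.91900559] [-0.70432488 -0.03934729  0.01259481  0.70867456] ['pixels', 'mtx', 'origin', 'attitude']
side [[477.27234506   0.         317.4438939 ]
 [  0.         477.27234506 234.68149657]
 [  0.           0.           1.        ]] [-6.06507959e-04  6.02352753e-01  6.94617758e-01] [-0.33945771 -0.1517706   0.40472433  0.83542347] ['pixels', 'mtx', 'origin', 'attitude']
```

View pics/top0.png

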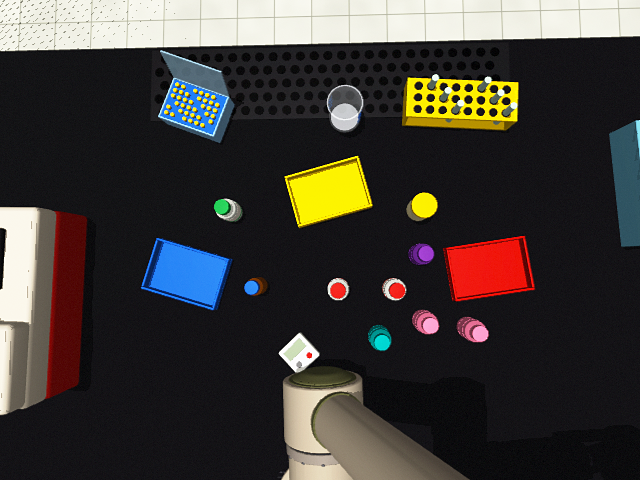

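View pics/side0.png

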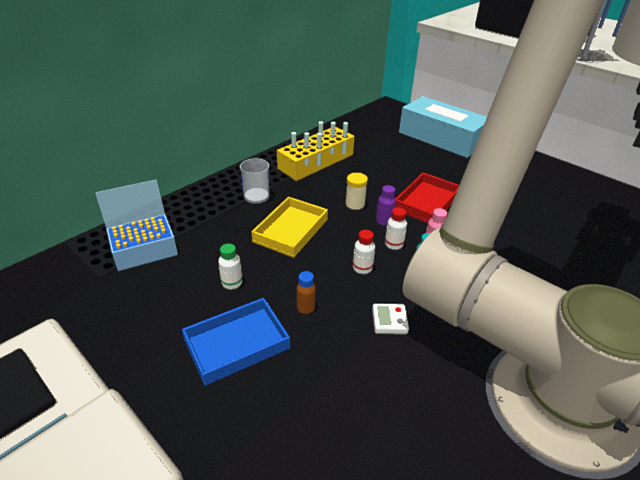

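Candidates in the top view: the red caps at (338,289) and (396,290) fit red_bottle_a/b because they have white bodies and true red caps. The pink (426,322) and (472,329), purple (422,254) and turquoise (380,338) caps are look-alikes. Amber vial with the blue cap is at (252,287), jar at (424,205), green cap at (222,207) and beaker at (345,107). Next I'll measure them and confirm in an enlarged crop.

```bash
cat > h.py <<'E'
import cv2,numpy as np
from scipy.spatial.transform import Rotation as R
def ray(s,u,v,z):
    K=s["mtx"];d=np.array([(u-K[0,2])/K[0,0],-(v-K[1,2])/K[1,1],-1])
    d=R.from_quat(s["attitude"],scalar_first=True).apply(d);o=np.array(s["origin"])
    return (o+d*(z-o[2])/d[2])
def blobs(s,h0,h1,smin=120,vmin=60,amin=60):
    h=cv2.cvtColor(s["pixels"],cv2.COLOR_RGB2HSV);H=h[...,0].astype(int)
    m=((H>=h0)&(H<=h1) if h0<=h1 else (H>=h0)|(H<=h1))&(h[...,1]>=smin)&(h[...,2]>=vmin)
    c,_=cv2.findContours(m.astype(np.uint8),cv2.RETR_EXTERNAL,cv2.CHAIN_APPROX_NONE)
    return [k for k in c if cv2.contourArea(k)>=amin]
COL={"red":(174,5),"blue":(100,118),"yellow":(24,34),"green":(50,75)}
E
python3 - <<'E'
from h import *
from station import robot
s=robot.snapshot("top")
for n,(a,b) in COL.items():
    for k in blobs(s,a,b):
        A=cv2.contourArea(k);(u,v),r=cv2.minEnclosingCircle(k)
        if A<1500:
            z={"red":.092,"blue":.084,"yellow":.078,"green":.092}[n]
            p=ray(s,u,v,z);q=ray(s,u+r,v,z);print(n,"cap",round(u),round(v),A,p.round(3),"diam",round(2*np.linalg.norm(p-q),3))
        else:
            P=np.array([ray(s,*x[0],.03)[:2] for x in k],np.float32)
            c,wh,an=cv2.minAreaRect(P);print(n,"tray",round(u),round(v),np.round(c,3),np.round(wh,3),round(an,1))
im=s["pixels"][220:360,230:430,::-1];cv2.imwrite("pics/crop.png",cv2.resize(im,None,fx=4,fy=4))
s2=robot.snapshot("side")
for n,(a,b) in COL.items():
    for k in blobs(s2,a,b,amin=40):
        A=cv2.contourArea(k)
        if A<700:
            (u,v),r=cv2.minEnclosingCircle(k);print("side",n,round(u),round(v),A,ray(s2,u,v,{"red":.085,"blue":.077,"yellow":.073,"green":.085}[n]).round(3))
E
```

```text
red cap 397 290 177.5 [ 0.44  -0.13   0.092] diam 0.03
red cap 338 290 173.0 [ 0.441 -0.018  0.092] diam 0.03
red tray 488 268 [ 0.48  -0.322] [0.111 0.167] 8.5
red tray 53 305 [0.412 0.546] [0.07  0.385] 89.6
blue cap 251 287 159.5 [0.446 0.148 0.084] diam 0.03
blue tray 186 274 [0.472 0.295] [0.167 0.113] 73.5
blue tray 193 106 [0.826 0.287] [0.121 0.086] 69.4
yellow cap 424 205 467.5 [ 0.603 -0.186  0.078] diam 0.051
yellow tray 328 192 [0.641 0.   ] [0.111 0.161] 15.4
yellow tray 460 102 [ 0.821 -0.276] [0.233 0.103] 85.9
green cap 222 206 171.5 [0.602 0.204 0.092] diam 0.033
side red 365 236 184.5 [ 0.441 -0.021  0.085]
side blue 306 279 199.5 [0.446 0.146 0.077]
side yellow 357 180 224.0 [ 0.603 -0.188  0.073]
side green 227 250 194.0 [0.603 0.204 0.085]
```

View pics/crop.png

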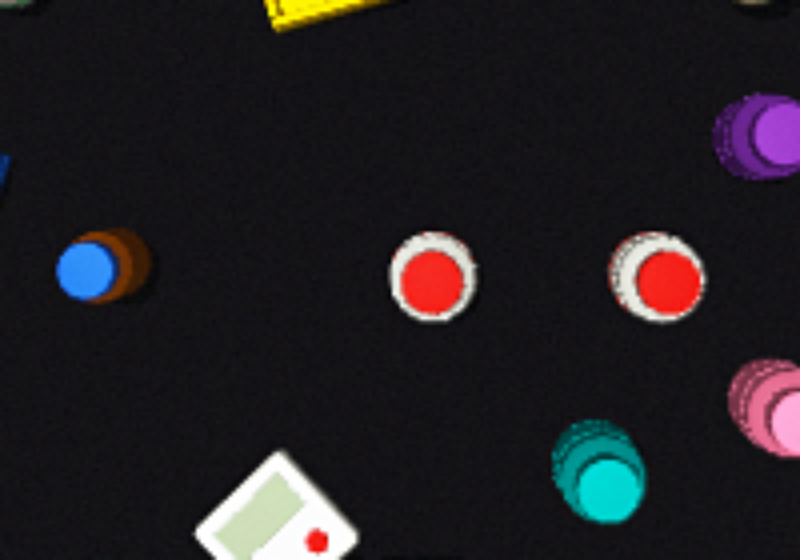

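The crop confirms it: two white bottles with true red caps at crop (432,281) and (668,281), the amber vial with the blue cap at (87,270), and the teal, pink and purple ones clearly separate. Sizes and the two views agree. I'll straighten the tool to world axes and go above red bottle B at (0.440,-0.130).

>>> send_rows:
  deltas: [0,0,0,0,0,0.1225,0.4,0,0,0,0,0,0.1225,0.4,2.56,-3.36,0,0,0,0,0.4,2.56,-3.36,0,0,0,0,0.4,2.56,-3.36,0,0,0,0,0.4,2.56,-3.36,0,0,0,0,0.4,2.56,-3.36,0,0,0,0,0.4,2.56,-3.36,0,0,0,0,0.4,2.56,-3.36,0,0,0,0,0.4,2.56,-3.36,0,0,0,0,0.4,2.56,-3.36,0,0,0,0,0.4,2.56,-3.36,0,0,0,0,0.4,2.56,-3.36,0,0,0,0,0.4,2.56,-3.36,0,0,0,0,0.4,0,0,0,0,0,0,0.4,0,0,0,0,0,0,0.4]
  force: 20

```text
time_s: 2.2
eef_pos: [0.4403, -0.1307, 0.2386]
tool_rot: [0.0, 1.0, 0.0, -0.0]
ft_force: [-0.7, -0.6, -0.1]
gripper_width: 0.0528
grip_force: 0.0
```

>>> send_rows:
  deltas: [0,0,2.5,0,0,0,0.4,0,0,2.5,0,0,0,0.4,0,0,2.5,0,0,0,0.4,0,0,2.5,0,0,0,0.4,0,0,2.5,0,0,0,0.4,0,0,2,0,0,0,0.4,0,0,1.5,0,0,0,0.4,0,0,1.4,0,0,0,0.4,0,0,0,0,0,0,0.4,0,0,0,0,0,0,0.4,0,0,0,0,0,0,1,0,0,0,0,0,0,1,0,0,0,0,0,0,1,0,0,0,0,0,0,1,0,0,0,0,0,0,1]

```text
time_s: 4.08
eef_pos: [0.4408, -0.1306, 0.065]
tool_rot: [0.0, 1.0, -0.0, 0.0]
ft_force: [0.5, -1.8, 3.5]
gripper_width: 0.0352
grip_force: 17.5
```

The width is 35 mm rather than 30, so the tips are pinching the shoulder. I'll open, raise 12 mm and grip the cap.

>>> send_rows:
  deltas: [0,0,0,0,0,0,0.4,0,0,0,0,0,0,0.4,0,0,0,0,0,0,0.4,0,0,-0.6,0,0,0,0.4,0,0,-0.6,0,0,0,0.4,0,0,0,0,0,0,1,0,0,0,0,0,0,1,0,0,0,0,0,0,1,0,0,0,0,0,0,1,0,0,0,0,0,0,1,0,0,0,0,0,0,1]

```text
time_s: 5.45
eef_pos: [0.4405, -0.1305, 0.0767]
tool_rot: [-0.0, 1.0, -0.0, -0.0]
ft_force: [0.3, 0.0, -0.6]
gripper_width: 0.0295
grip_force: 20.0
```

>>> send_rows:
  deltas: [0,0,-1,0,0,0,1,0,0,-2,0,0,0,1,0,0,-3,0,0,0,1,0,0,-3,0,0,0,1,0,0,-3,0,0,0,1,0,0,-1,0,0,0,1,0.4,2,0,0,0,0,1,0.5,2.6,0,0,0,0,1,0.5,2.6,0,0,0,0,1,0.5,2.6,0,0,0,0,1,0.5,2.6,0,0,0,0,1,0.5,2.6,0,0,0,0,1,0.5,2.6,0,0,0,0,1,0.5,2.6,0,0,0,0,1,0.5,2.6,0,0,0,0,1,0.2,0.5,0,0,0,0,1,0,0,0,0,0,0,1]

```text
time_s: 7.58
eef_pos: [0.4862, -0.3635, 0.2056]
tool_rot: [-0.001, 1.0, -0.0, -0.001]
ft_force: [0.2, -0.5, -0.8]
gripper_width: 0.0292
grip_force: 20.0
```

Run:
```python
from h import *
from station import robot
o=robot.get_obs();print(o["eef_pos"],o["gripper_width"],o["grip_force"])
a=robot.snapshot("top")["pixels"];b=robot.snapshot("side")["pixels"]
im=np.hstack([a[150:400,300:620],b[100:350,300:620]])[:,:,::-1];cv2.imwrite("pics/hold.png",im)
```

```text
[ 0.4861637  -0.36352375  0.20562383] 0.029168554260639603 19.99749630689621
```

View pics/hold.png

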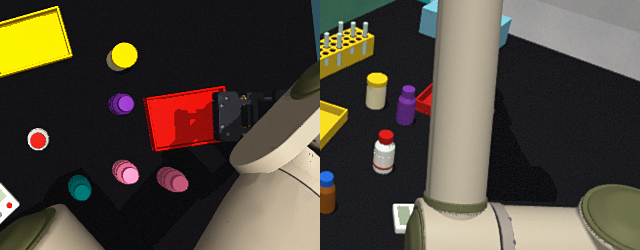

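The view shows the bottle held over the right end of the red tray, with the remaining red cap at (38,139) and nothing else disturbed. Now I'll lower it.

>>> send_rows:
  deltas: [0,0,2,0,0,0,1,0,0,2,0,0,0,1,0,0,2,0,0,0,1,0,0,2,0,0,0,1,0,0,2,0,0,0,1,0,0,1,0,0,0,1,0,0,0.6,0,0,0,1,0,0,0.4,0,0,0,1,0,0,0.3,0,0,0,1,0,0,0,0,0,0,1,0,0,0,0,0,0,1]

```text
time_s: 9.05
eef_pos: [0.4866, -0.3635, 0.084]
tool_rot: [0.0, 1.0, -0.0, 0.0]
ft_force: [-0.7, -0.6, -0.8]
gripper_width: 0.0293
grip_force: 20.0
```

>>> send_rows:
  deltas: [0,0,0.2,0,0,0,1,0,0,0,0,0,0,1,0,0,0,0,0,0,0.4,0,0,0,0,0,0,0.4,0,0,0,0,0,0,0.4,0,0,-1,0,0,0,0.4,0,0,-2,0,0,0,0.4,0,0,-3,0,0,0,0.4,0,0,-3,0,0,0,0.4,0,0,-3,0,0,0,0.4]

```text
time_s: 10.3
eef_pos: [0.4865, -0.3634, 0.2036]
tool_rot: [0.0, 1.0, -0.0, 0.0]
ft_force: [-1.2, -0.7, -0.4]
gripper_width: 0.0529
grip_force: 0.0
```

>>> send_rows:
  deltas: [-0.45,-3.44,0,0,0,0,0.4,-0.45,-3.44,0,0,0,0,0.4,-0.45,-3.44,0,0,0,0,0.4,-0.45,-3.44,0,0,0,0,0.4,-0.45,-3.44,0,0,0,0,0.4,-0.45,-3.44,0,0,0,0,0.4,-0.45,-3.44,0,0,0,0,0.4,-0.45,-3.44,0,0,0,0,0.4,-0.45,-3.44,0,0,0,0,0.4,-0.45,-3.44,0,0,0,0,0.4,0,0,0,0,0,0,0.4,0,0,0,0,0,0,0.4]

```text
time_s: 11.8
eef_pos: [0.4419, -0.0199, 0.2022]
tool_rot: [0.0, 1.0, -0.0, 0.0]
ft_force: [-0.9, -0.3, 0.1]
gripper_width: 0.0528
grip_force: 0.0
```

>>> send_rows:
  deltas: [0,0,2.5,0,0,0,0.4,0,0,2.5,0,0,0,0.4,0,0,2.5,0,0,0,0.4,0,0,2.5,0,0,0,0.4,0,0,1.6,0,0,0,0.4,0,0,1,0,0,0,0.4,0,0,0,0,0,0,0.4,0,0,0,0,0,0,0.4,0,0,0,0,0,0,1,0,0,0,0,0,0,1,0,0,0,0,0,0,1,0,0,0,0,0,0,1,0,0,0,0,0,0,1]

```text
time_s: 13.42
eef_pos: [0.4417, -0.0195, 0.076]
tool_rot: [0.0, 1.0, -0.0, 0.0]
ft_force: [-0.9, 0.4, 4.0]
gripper_width: 0.029
grip_force: 20.0
```

>>> send_rows:
  deltas: [0,0,-1,0,0,0,1,0,0,-2,0,0,0,1,0,0,-3,0,0,0,1,0,0,-3,0,0,0,1,0,0,-3,0,0,0,1,0,0,-1,0,0,0,1,0.3,2,0,0,0,0,1,0.4,2.9,0,0,0,0,1,0.4,2.9,0,0,0,0,1,0.4,2.9,0,0,0,0,1,0.4,2.9,0,0,0,0,1,0.4,2.9,0,0,0,0,1,0.4,2.9,0,0,0,0,1,0.4,2.9,0,0,0,0,1,0.2,2.9,0,0,0,0,1,0,1.8,0,0,0,0,1,0,0,0,0,0,0,1,0,0,0,0,0,0,1]

```text
time_s: 15.68
eef_pos: [0.4745, -0.2885, 0.2056]
tool_rot: [-0.0, 1.0, 0.0, -0.0]
ft_force: [-0.3, 0.5, -1.6]
gripper_width: 0.0293
grip_force: 20.0
```

>>> send_rows:
  deltas: [0,0,2,0,0,0,1,0,0,2,0,0,0,1,0,0,2,0,0,0,1,0,0,2,0,0,0,1,0,0,2,0,0,0,1,0,0,1,0,0,0,1,0,0,0.6,0,0,0,1,0,0,0.4,0,0,0,1,0,0,0.2,0,0,0,1,0,0,0,0,0,0,1,0,0,0,0,0,0,1]

```text
time_s: 17.05
eef_pos: [0.4746, -0.2896, 0.084]
tool_rot: [0.0, 1.0, -0.0, 0.0]
ft_force: [-0.5, -0.5, -0.6]
gripper_width: 0.0292
grip_force: 20.0
```

>>> send_rows:
  deltas: [0,0,0.25,0,0,0,1,0,0,0,0,0,0,1,0,0,0,0,0,0,0.4,0,0,0,0,0,0,0.4,0,0,0,0,0,0,0.4,0,0,-1,0,0,0,0.4,0,0,-2,0,0,0,0.4,0,0,-3,0,0,0,0.4,0,0,-3,0,0,0,0.4,0,0,-3,0,0,0,0.2]

```text
time_s: 18.3
eef_pos: [0.4745, -0.2894, 0.203]
tool_rot: [0.0, 1.0, -0.0, 0.0]
ft_force: [0.1, -0.3, 0.3]
gripper_width: 0.0606
grip_force: 0.0
```

>>> send_rows:
  deltas: [2.57,-2.05,0,0,0,0,0.15,2.57,-2.05,0,0,0,0,0.15,2.57,-2.05,0,0,0,0,0.15,2.57,-2.05,0,0,0,0,0.15,2.57,-2.05,0,0,0,0,0.15,0,0,0,0,0,0,0.15,0,0,0,0,0,0,0.15]

```text
time_s: 19.18
eef_pos: [0.6026, -0.1873, 0.2016]
tool_rot: [0.0, 1.0, -0.0, -0.0]
ft_force: [-0.1, -0.3, -0.3]
gripper_width: 0.0746
grip_force: 0.0
```

>>> send_rows:
  deltas: [0,0,2.5,0,0,0,0.15,0,0,2.5,0,0,0,0.15,0,0,2.5,0,0,0,0.15,0,0,2.5,0,0,0,0.15,0,0,2.3,0,0,0,0.15,0,0,1.5,0,0,0,0.15,0,0,0,0,0,0,0.15,0,0,0,0,0,0,0.15,0,0,0,0,0,0,1,0,0,0,0,0,0,1,0,0,0,0,0,0,1,0,0,0,0,0,0,1,0,0,0,0,0,0,1]

```text
time_s: 20.8
eef_pos: [0.6032, -0.1871, 0.0635]
tool_rot: [0.0, 1.0, -0.0, 0.0]
ft_force: [0.1, -0.7, 3.1]
gripper_width: 0.0494
grip_force: 20.0
```

>>> send_rows:
  deltas: [0,0,-1,0,0,0,1,0,0,-2,0,0,0,1,0,0,-3,0,0,0,1,0,0,-3,0,0,0,1,0,0,-2,0,0,0,1,0.5,-1.7,0,0,0,0,1,0.5,-2.5,0,0,0,0,1,0.5,-2.5,0,0,0,0,1,0.5,-2.5,0,0,0,0,1,0.5,-2.5,0,0,0,0,1,0.5,-2.5,0,0,0,0,1,0.5,-2.5,0,0,0,0,1,0.3,-2,0,0,0,0,1,0,0,0,0,0,0,1,0,0,0,0,0,0,1]

```text
time_s: 22.68
eef_pos: [0.641, -0.0004, 0.173]
tool_rot: [0.0, 1.0, -0.0, -0.0]
ft_force: [0.6, -0.7, -0.6]
gripper_width: 0.0495
grip_force: 20.0
```

>>> send_rows:
  deltas: [0,0,2,0,0,0,1,0,0,2,0,0,0,1,0,0,2,0,0,0,1,0,0,2,0,0,0,1,0,0,1,0,0,0,1,0,0,0.7,0,0,0,1,0,0,0.4,0,0,0,1,0,0,0.2,0,0,0,1,0,0,0,0,0,0,1,0,0,0,0,0,0,1]

```text
time_s: 23.92
eef_pos: [0.6412, 0.0, 0.0706]
tool_rot: [0.0, 1.0, -0.0, 0.0]
ft_force: [-0.3, 0.2, -0.9]
gripper_width: 0.0491
grip_force: 20.0
```

>>> send_rows:
  deltas: [0,0,0.2,0,0,0,1,0,0,0,0,0,0,1,0,0,0,0,0,0,0.15,0,0,0,0,0,0,0.15,0,0,0,0,0,0,0.15,0,0,-1,0,0,0,0.15,0,0,-2,0,0,0,0.15,0,0,-3,0,0,0,0.15,0,0,-3,0,0,0,0.15,0,0,-3,0,0,0,0.15]

```text
time_s: 25.18
eef_pos: [0.641, 0.0, 0.19]
tool_rot: [0.0, 1.0, -0.0, 0.0]
ft_force: [0.6, 0.0, 0.2]
gripper_width: 0.0747
grip_force: 0.0
```

>>> send_rows:
  deltas: [-2.79,-2.1,0,0,0,0,0.4,-2.79,-2.1,0,0,0,0,0.4,-2.79,-2.1,0,0,0,0,0.4,-2.79,-2.1,0,0,0,0,0.4,-2.79,-2.1,0,0,0,0,0.4,-2.79,-2.1,0,0,0,0,0.4,-2.79,-2.1,0,0,0,0,0.4,0,0,0,0,0,0,0.4,0,0,0,0,0,0,0.4]

```text
time_s: 26.3
eef_pos: [0.4466, 0.1468, 0.1888]
tool_rot: [0.0, 1.0, -0.0, 0.001]
ft_force: [-0.8, 0.0, 0.8]
gripper_width: 0.0526
grip_force: 0.0
```

>>> send_rows:
  deltas: [0,0,2.5,0,0,0,0.4,0,0,2.5,0,0,0,0.4,0,0,2.5,0,0,0,0.4,0,0,2.5,0,0,0,0.4,0,0,1.2,0,0,0,0.4,0,0,0.8,0,0,0,0.4,0,0,0,0,0,0,0.4,0,0,0,0,0,0,0.4,0,0,0,0,0,0,1,0,0,0,0,0,0,1,0,0,0,0,0,0,1,0,0,0,0,0,0,1,0,0,0,0,0,0,1]

```text
time_s: 27.92
eef_pos: [0.446, 0.1471, 0.0684]
tool_rot: [-0.0, 1.0, -0.0, 0.0]
ft_force: [-1.1, -0.0, 2.7]
gripper_width: 0.0273
grip_force: 20.0
```

>>> send_rows:
  deltas: [0,0,-1,0,0,0,1,0,0,-2,0,0,0,1,0,0,-3,0,0,0,1,0,0,-3,0,0,0,1,0,0,-2,0,0,0,1,0.4,-2,0,0,0,0,1,0.4,-2.5,0,0,0,0,1,0.5,-2.5,0,0,0,0,1,0.5,-2.5,0,0,0,0,1,0.5,-2.5,0,0,0,0,1,0.3,-2,0,0,0,0,1,0,-1,0,0,0,0,1,0,0,0,0,0,0,1,0,0,0,0,0,0,1]

```text
time_s: 29.68
eef_pos: [0.4718, 0.2965, 0.1783]
tool_rot: [0.0, 1.0, -0.0, -0.0]
ft_force: [0.2, -0.5, -0.8]
gripper_width: 0.0275
grip_force: 20.0
```

>>> send_rows:
  deltas: [0,0,2,0,0,0,1,0,0,2,0,0,0,1,0,0,2,0,0,0,1,0,0,2,0,0,0,1,0,0,1,0,0,0,1,0,0,0.7,0,0,0,1,0,0,0.4,0,0,0,1,0,0,0.2,0,0,0,1,0,0,0,0,0,0,1,0,0,0,0,0,0,1]

```text
time_s: 30.92
eef_pos: [0.472, 0.2971, 0.0756]
tool_rot: [-0.0, 1.0, -0.0, 0.0]
ft_force: [-0.7, -0.2, -0.6]
gripper_width: 0.0273
grip_force: 20.0
```

>>> send_rows:
  deltas: [0,0,0.2,0,0,0,1,0,0,0,0,0,0,1,0,0,0,0,0,0,0.4,0,0,0,0,0,0,0.4,0,0,0,0,0,0,0.4,0,0,-1,0,0,0,0.4,0,0,-2,0,0,0,0.4,0,0,-3,0,0,0,0.4,0,0,-3,0,0,0,0.4,0,0,-3,0,0,0,0.4,0,3,-2,0,0,0,0.4,-1,4,0,0,0,0,0.4,-1,4,0,0,0,0,0.4,-1,4,0,0,0,0,0.4,-1,4,0,0,0,0,0.4,-1,4,0,0,0,0,0.4,0,2,0,0,0,0,0.4,0,0,0,0,0,0,0.4,0,0,0,0,0,0,0.4]

```text
time_s: 33.3
eef_pos: [0.4218, 0.0476, 0.2135]
tool_rot: [-0.0, 1.0, 0.0, 0.0]
ft_force: [0.3, 0.7, 0.3]
gripper_width: 0.0527
grip_force: 0.0
```

Run:
```python
from h import *
from station import robot
print(robot.get_obs()["time_s"])
s=robot.snapshot("top");a=s["pixels"];b=robot.snapshot("side")["pixels"]
im=np.hstack([a[60:360,140:540],b[100:400,140:540]])[:,:,::-1];cv2.imwrite("pics/end.png",im)
```

```text
33.3
```

View pics/end.png

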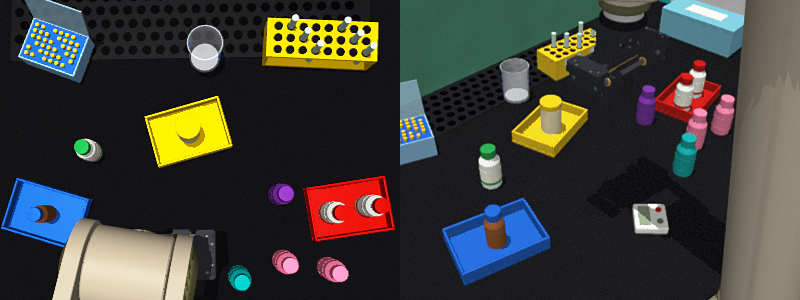

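All four containers stand upright in their trays: red bottles at (333,211) and (372,206), jar at (188,126), vial at (42,214). The green-capped bottle (87,149) and beaker (205,50) are where they were. I'll hand it in.

```bash
python3 -c "
from station import robot
print(robot.finish_job())"
```

```text
the job is handed in; nothing more can be done
None
```

I handed the job in at about 33 s of the 104 s allowed: both red-capped bottles, the vial and the jar stood upright in their own trays in the last pictures, and the green-capped bottle and beaker looked unmoved; no verdict came back.

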